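# Mark a drawer front in the twin-pin jig

## Robot

A 7-joint arm with a two-finger parallel gripper is mounted at the origin on the work surface. World frame = base frame: x ahead of the robot, y to its left, z up, the work surface at z = 0. Lengths are in m, angles in rad, forces in N, time in s.
With the tool pointing down it reaches from about 0.4 to 0.85 m from the base axis. Payload 10.4 kg.
Tool frame: the origin (TCP) lies between the finger pads; the fingertips stand tcp_to_tips ahead of it and the grasp point (between the pads) lies 8 mm behind it (tcp_to_tips is the distance from the TCP to the fingertips, in m); z points along the fingers, y is the line along which they close (so a half turn about z gives the same grasp; the last joint's range is limited). The gripper opens to 85 mm and grips with 20 to 120 N. Pads are 22 mm wide; open, the fingers measure 114 mm over their backs; the gripper's body (76 mm by 85 mm) begins 54 mm behind the grasp point. The pads swing forward as they close: fully open they stand 13 mm farther back than shut.
Start: joints at [1.201, 0.332, -0.065, 1.46, 0.022, 1.35, -0.088], TCP at [0.212, -0.588, 0.242] pointing down, gripper open.
Joint ranges: [-2.6, 2.6], [-0.5, 2.12], [-1.47, 1.34], [0.16, 2.42], [-1.27, 4.41], [0.06, 2.06], [-2.6, 2.6]. Speed limits (rad/s): [2.22, 2.22, 2.79, 2.79, 3.14, 3.14, 3.14].

## Interface

Orientations are given as a unit quaternion [x, y, z, w].
In Python, from workcell import * gives the robot as it stands.
- The arm moves only by the tool apply_moves, never from a script. Its argument "rows" is a list of rows, each an object of numbers: "x", "y", "z": the shift along the tool's x, y, z in mm; "ax", "ay", "az": the turn, a rotation vector about the tool's x, y, z in degrees; "gripper": the closure, from 0 (fully open) to 1 (shut). A call has 1 to 5 rows; each row shifts and turns the commanded pose from where the row before left it, along the tool's axes as they then stand; what a row does not reach is not made up. A row lasts 1/12 s, in which the tool goes at most 41.7 mm and 7.16 degrees, less where a joint would pass 70% of its speed; a pose out of reach is approached as far as the arm can. A call with a gripper value outside its range is refused whole. The fingers move at their own pace and stop on an object; "newtons" is the grip in N (left out, the last holds). Time passes only in rows, so rows that do not move let the fingers close. It gives the time, the measured TCP pose, the force, the opening and the grip force at its end, in the units of the state.
- get_obs(): the state, without advancing time (a new reading comes with each control period).
- camera(name): name is "side" or "top"; returns a dict with "color" (400x640x3 uint8, red, green, blue), "fov_y" (degrees; the focal length in pixels is half the picture's height over the tangent of half this angle, whatever the lens; pixels are square), "cx", "cy" (the principal point, pixels), "rvec" (rotation vector, rad) and "tvec" (3), from world to camera coordinates, as OpenCV has them. Camera axes: x right, y down, z forward; pixel columns grow to the right and rows downward; lengths in m; the calibration is good to about 2 mm. A picture is of the moment at which its call begins. There is no depth.
- hand_in(): hands the job in; it is judged then, once.
The state is a dict: "clock": time; "joint_pos": joint angles; "joint_velocities": joint speeds; "tau": joint torques, N m; "position": TCP position; "ee_rot": TCP orientation; "ft_force": force on the tool from outside, world axes, zero at the start; "torque": the same for the moment, N m; "grip_width": opening from 0.0 (shut) to 1.0 (fully open); "grasp_force": force on a finger pad.
Only numpy, scipy, OpenCV 4.12 (cv2) and the standard library are available. Lean on these libraries where they do the work, as an engineer would, in place of code of your own. Each camera call takes 0.05 s, during which the arm holds its last target. There are 200 camera calls.

## Task

Lay the blue drawer front, wooden grip upwards, on the plywood marking jig so that both its holes go over the two steel pins and it lies flat, and let go of it. Then push the red sprung slide all the way in to mark the front's edge, hold it there for a moment, and let it spring back out. Leave the blue front in the jig and everything else on the bench where it is.

Things in the scene. Friction and masses are not known exactly. Their poses are not given: they have to be found in the camera images.
- front_grip (a point): Blue drawer front, flat on a wooden board (top at z 18 mm): plate 70 (own x) x 150 (own y) x 10 mm, through holes of 15 mm at own y = +55 and -55 mm. A pale wooden grip block 16 thick (x), 60 long (y), 44 mm high stands on its middle. This point: centre of the block, 32 mm above the plate's underside, 22 below the block's top. Own z up. Either way round fits. About 0.2 kg.
- spare_grip (a point): Grey drawer front with a black grip block, a bystander: same sizes as the blue one, but its holes are only 80 mm apart and do not fit. It lies on the same wooden board; the two fronts may be swapped. This point is the centre of its grip block.
- jig_seat (a point): Fixed plywood marking jig: base 240 (own x, -180 to +60) x 200 x 20 mm. This point: on its top (z 20 mm), midway between two upright 12 mm steel pins at own y = +55 and -55 mm, 28 mm high, top 7 mm tapered. Own x: push direction of the slide; z up. With the blue front fully home, its grip centre is 32 mm straight above this point and its own y lies along this y.
- slide_pad (a point): Centre of the push face of the jig's red slide: upright thumb plate 60 wide (jig y), 56 high (z 22 to 78 mm), 12 mm thick, facing the jig's -x. At rest this point is 160 mm from jig_seat along the jig's -x, at z 50 mm. It is pushed along the jig's +x until the plate meets the grey guide block (top at z 52 mm).
- slide (a joint): Travel of the red slide in m: 0 = sprung fully out, 0.040 = fully in, at the hard stop. The return spring needs about 4 N at the start and 12 N at full stroke and brings the slide back by itself.
- can_mid (a point): Upright spray can with a yellow label and a pale cap, a bystander, 56 mm diameter, 150 mm high; this point is half-way up it.
- tape_mid (a point): Roll of pale tape lying flat, a bystander, 90 mm diameter, 24 mm high; this point is at its centre, half-way up.
- driver_mid (a point): Red-handled screwdriver lying on the bench, a bystander; this point is on its handle.
There are look-alikes about, which are no part of the job. What is shaped like the part that bears front_grip but green or pink is not meant.

How it is judged:
On the way, in this order (a step that is already met when the one before it is completed fails the run):
1. the blue front lies home over both pins and is let go (x of front_grip in the frame of jig_seat between -0.005 and 0.005 m and y of front_grip in the frame of jig_seat between -0.005 and 0.005 m and z of front_grip in the frame of jig_seat between 0.027 and 0.035 m and angle between front_grip's own z axis and vertical below 0.05 rad and angle between the y axis of front_grip and the y axis of jig_seat, either way round below 0.08 rad and contact force between the fingers and front below 0.3 N), for 0.3 s.
2. with the front home, the red slide is pushed fully in (beyond 37 of 40 mm) and held a moment (x of front_grip in the frame of jig_seat between -0.005 and 0.005 m and y of front_grip in the frame of jig_seat between -0.005 and 0.005 m and z of front_grip in the frame of jig_seat between 0.027 and 0.035 m and angle between front_grip's own z axis and vertical below 0.05 rad and angle between the y axis of front_grip and the y axis of jig_seat, either way round below 0.08 rad and value of joint slide above 0.037 m), for 0.2 s.
At the end, for the whole second after the job is handed in: The blue front rests in the jig over both pins, flat (within 0.05 rad), its grip centre within 5 mm of jig_seat sideways and at most 3 mm above its fully home height, its long axis within 0.08 rad of the jig's y, at rest; the slide is sprung back out (within 3 mm) (x of front_grip in the frame of jig_seat between -0.005 and 0.005 m and y of front_grip in the frame of jig_seat between -0.005 and 0.005 m and z of front_grip in the frame of jig_seat between 0.027 and 0.035 m and angle between front_grip's own z axis and vertical below 0.05 rad and angle between the y axis of front_grip and the y axis of jig_seat, either way round below 0.08 rad and value of joint slide between -0.003 and 0.003 m and linear speed of front below 0.02 m/s); the robot touches nothing.
It fails at once if the grey drawer front is moved more than 25 mm (distance of spare_grip from where it was at the start of the episode above 0.025 m).
It fails at once if the spray can is moved more than 25 mm (distance of can_mid from where it was at the start of the episode above 0.025 m).
It fails at once if the tape roll is moved more than 25 mm (distance of tape_mid from where it was at the start of the episode above 0.025 m).
It fails at once if the screwdriver is moved more than 25 mm (distance of driver_mid from where it was at the start of the episode above 0.025 m).
It also fails if it takes over 61 s, if anything falls off the work surface, if the arm or the gripper's body presses on something with over 40 N, if the wrist force passes 120 N, or if a joint passes its speed limit or range.

## Working session

There is one attempt and no reset: what is moved stays moved. The work goes in short steps, Python scripts to look and compute and a tool call to move; the robot and the scene stay as the last step left them, time stands still between calls to the robot, and variables do not carry over. Pictures are saved under pics/ and viewed, at most 10 in all, crops included, and the job is handed in when it is done.

Besides the shell and the picture viewer there is one more tool, called after ">>>" as name([rows], argument=value, ...), one row to a line, values as JSON. apply_moves: Moves the arm, as the interface text tells. Its arguments: {"type":"object","properties":{"rows":{"type":"array","items":{"type":"object","properties":{"x":{"type":"number"},"y":{"type":"number"},"z":{"type":"number"},"ax":{"type":"number"},"ay":{"type":"number"},"az":{"type":"number"},"gripper":{"type":"number"}}}},"newtons":{"type":"number"}},"required":["rows"]}

```bash
mkdir -p pics
python3 - <<'E'
from workcell import *
import cv2
o=get_obs();print(o)
for n in("side","top"):
    c=camera(n);cv2.imwrite(f"pics/{n}0.png",c["color"][:,:,::-1]);print(n,{k:v for k,v in c.items() if k!="color"})
E
```

```text
{'clock': 0.0, 'joint_pos': array([ 1.20139866,  0.33283125, -0.06469341,  1.46094054,  0.02158602,
        1.34990204, -0.08851172]), 'joint_velocities': array([-0.00012731, -0.00073779,  0.00118911, -0.00069686, -0.00120439,
        0.00058742, -0.00186221]), 'tau': array([-1.09022028e-03, -6.25443578e+01,  4.85114101e-02, -3.91606092e+01,
        1.62664888e-02,  9.79060162e-03, -1.97012122e-05]), 'position': array([ 0.21230353, -0.58745386,  0.24154164]), 'ee_rot': array([ 9.85003820e-01,  1.72531138e-01, -1.46125555e-04, -6.77593081e-04]), 'ft_force': array([-0.49822224, -0.89663026,  0.08531173]), 'torque': array([ 0.02574099, -0.00981497, -0.0580309 ]), 'grasp_force': 0.0, 'grip_width': 0.9992217117693873}
side {'fov_y': 45.661920834944766, 'cx': 325.88199265451294, 'cy': 206.03139682461688, 'rvec': array([ 2.19303704, -0.45643072,  0.20770705]), 'tvec': array([-0.41177864,  0.17639805,  1.53657055])}
top {'fov_y': 54.129455520922974, 'cx': 316.6605829969204, 'cy': 191.05762955788057, 'rvec': array([ 2.19575898, -2.15561726,  0.12459267]), 'tvec': array([-0.02127339,  0.47353356,  1.1849056 ])}
```

View pics/side0.png

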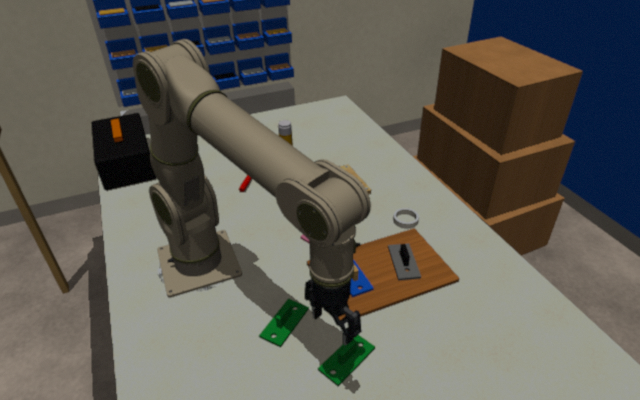

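View pics/top0.png

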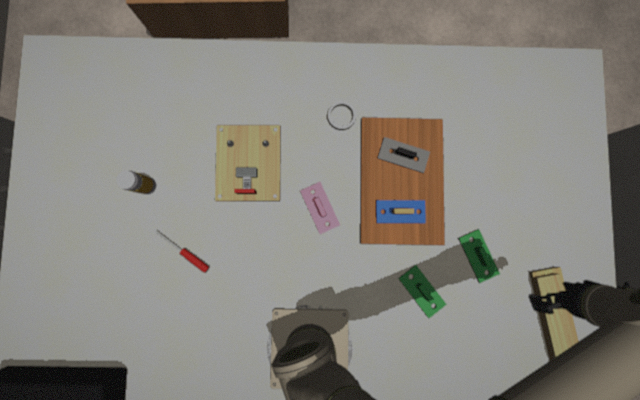

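The top view shows the blue front near (402,211), the jig near (248,163) with pins near (230,144) and (265,144), and the red slide at (245,191). The grey front is at (404,155). I'll enlarge the parts that matter.

```bash
cat > h.py <<'E'
from workcell import *
import cv2, numpy as np
def cam(n):
    c=camera(n); h=c["color"].shape[0]; f=h/2/np.tan(np.radians(c["fov_y"]/2))
    return c["color"][:,:,::-1].copy(), np.array([[f,0,c["cx"]],[0,f,c["cy"]],[0,0,1.]]), c["rvec"], c["tvec"]
def pt(u,v,z,K,r,t):
    R=cv2.Rodrigues(r)[0]; d=R.T@np.linalg.solve(K,[u,v,1.]); o=-R.T@t
    return o+d*(z-o[2])/d[2]
def proj(P,K,r,t): return cv2.projectPoints(np.array(P,float).reshape(-1,3),r,t,K,None)[0][:,0]
def crop(im,u,v,w,h,s): return cv2.resize(im[v:v+h,u:u+w],None,fx=s,fy=s,interpolation=cv2.INTER_CUBIC)
E
python3 - <<'E'
from h import *
im=cv2.imread("pics/top0.png")
cv2.imwrite("pics/c1.png",np.hstack([crop(im,210,120,76,86,5),crop(im,370,190,64,86,6)[:430]]))
E
```

```text
(no output)
```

View pics/c1.png

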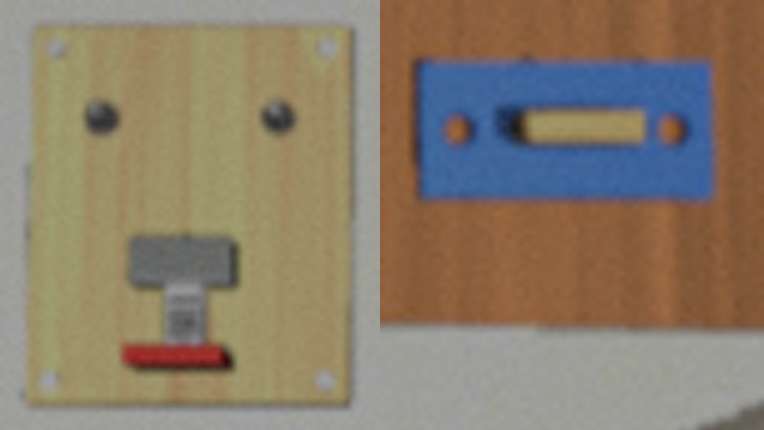

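The crop shows the jig base corners, both pin heads at about (100,117) and (278,117), and the blue plate corners and holes at (457,130) and (672,130). I'll fit known sizes to them.

```bash
cat >> h.py <<'E'
from scipy.optimize import least_squares
def fit(obj,pix,C,x0):
    obj=np.array(obj,float); pix=np.array(pix,float)
    def w(p):
        c,s=np.cos(p[2]),np.sin(p[2]); return np.c_[p[0]+c*obj[:,0]-s*obj[:,1],p[1]+s*obj[:,0]+c*obj[:,1],obj[:,2]]
    r=least_squares(lambda p:(proj(w(p),*C)-pix).ravel(),x0); return r.x,r.fun.reshape(-1,2)
E
python3 - <<'E'
from h import *
im,*C=cam("top")
f=lambda a,s,u,v:[((x+.5)/s-.5+u,(y+.5)/s-.5+v) for x,y in a]
J=f([(37,25),(350,28),(350,404),(27,403)],5,210,120)
P=f([(100,115),(278,116)],5,210,120)
B=f([(418-380,61),(712-380,63),(712-380,199),(421-380,198)],6,370,190)
H=f([(457-380,130),(672-380,130)],6,370,190)
for a in J: print("J",pt(*a,.02,*C).round(4))
for a in P: print("P",pt(*a,.045,*C).round(4))
for a in B: print("B",pt(*a,.028,*C).round(4))
for a in H: print("H",pt(*a,.024,*C).round(4))
jc=[(.06,.1,.02),(.06,-.1,.02),(-.18,-.1,.02),(-.18,.1,.02)]
print(fit(jc,J,C,[.6,.2,0])); 
print(fit([(0,.055,.045),(0,-.055,.045)],P,C,[.6,.2,0]))
print(fit([(.035,.075,.028),(.035,-.075,.028),(-.035,-.075,.028),(-.035,.075,.028)],B,C,[.5,-.2,0]))
E
```

```text
J [0.6781 0.3042 0.02  ]
J [0.6804 0.1078 0.02  ]
J [0.4431 0.1013 0.02  ]
J [0.44 0.3  0.02]
P [0.6158 0.2571 0.045 ]
P [0.6175 0.1482 0.045 ]
B [ 0.4501 -0.1954  0.028 ]
B [ 0.4519 -0.3468  0.028 ]
B [ 0.3822 -0.3461  0.028 ]
B [ 0.38   -0.1971  0.028 ]
H [ 0.4152 -0.2162  0.024 ]
H [ 0.4173 -0.3269  0.024 ]
(array([0.62042643, 0.2044603 , 0.01894903]), array([[-0.4284489 , -0.14473108],
       [ 0.70712696, -0.57628232],
       [ 0.07413608,  0.23565138],
       [-0.34180733,  0.44391187]]))
(array([0.616631  , 0.20263651, 0.01508072]), array([[-0.18331873, -0.00468876],
       [ 0.18379623,  0.00296713]]))
(array([ 0.41602529, -0.2713088 ,  0.01219399]), array([[ 0.17218231, -0.01431704],
       [-0.28900581, -0.02458451],
       [ 0.22002536,  0.0794386 ],
       [-0.10408079, -0.04008558]]))
```

```bash
cat >> h.py <<'E'
from scipy.spatial.transform import Rotation as R_
def plan(pos,deg,n):
    "rows to bring TCP to pos, pointing down with tool x heading deg"
    o=get_obs(); p=o["position"]; R=R_.from_quat(o["ee_rot"])
    G=R_.from_euler('z',deg,degrees=True)*R_.from_quat([1,0,0,0])
    w=(R.inv()*G).as_rotvec(degrees=True)/n
    print("now",p.round(4),"dist",np.linalg.norm(pos-p).round(4))
    for i in range(n):
        s=(R.inv().apply(np.array(pos)-p)/n*1000).round(1); print(s,w.round(2)); R=R*R_.from_rotvec(w,degrees=True)
E
python3 - <<'E'
from h import *
import workcell
print([ (k,getattr(workcell,k)) for k in dir(workcell) if not k.startswith('_') and not callable(getattr(workcell,k))])
plan([.416,-.2713,.14],90.8,10)
E
```

```text
[('tcp_to_tips', 0.011)]
now [ 0.2123 -0.5875  0.2417] dist 0.3897
[ 29.9 -22.8  10.2] [-0.01 -0.   -7.09]
[ 32.5 -18.9  10.2] [-0.01 -0.   -7.09]
[ 34.6 -14.8  10.2] [-0.01 -0.   -7.09]
[ 36.1 -10.4  10.2] [-0.01 -0.   -7.09]
[37.2 -5.9 10.2] [-0.01 -0.   -7.09]
[37.6 -1.2 10.2] [-0.01 -0.   -7.09]
[37.5  3.4 10.2] [-0.01 -0.   -7.09]
[36.8  8.  10.2] [-0.01 -0.   -7.09]
[35.5 12.5 10.2] [-0.01 -0.   -7.09]
[33.7 16.8 10.2] [-0.01 -0.   -7.09]
```

>>> apply_moves([
  {"x": 30,"y": -23,"z": 10,"az": -7.1},
  {"x": 32.5,"y": -19,"z": 10,"az": -7.1},
  {"x": 34.5,"y": -15,"z": 10,"az": -7.1},
  {"x": 36,"y": -10.5,"z": 10,"az": -7.1},
  {"x": 37,"y": -6,"z": 10,"az": -7.1},
])

```text
invalid input at $.rows[0]: expected keys x, y, z, ax, ay, az, gripper
```

>>> apply_moves([
  {"x": 37.5,"y": -1,"z": 10,"az": -7.1},
  {"x": 37.5,"y": 3.5,"z": 10,"az": -7.1},
  {"x": 37,"y": 8,"z": 10,"az": -7.1},
  {"x": 35.5,"y": 12.5,"z": 10,"az": -7.1},
  {"x": 33.5,"y": 17,"z": 10,"az": -7.1},
])

```text
invalid input at $.rows[0]: expected keys x, y, z, ax, ay, az, gripper
```

>>> apply_moves([
  {"x": 0},
  {"x": 0},
  {"x": 0},
])

```text
invalid input at $.rows[0]: expected keys x, y, z, ax, ay, az, gripper
```

Run:
```python
from h import *
plan([.416,-.2713,.046],90.8,3)
for n,b in(("side",(300,200,160,130)),):
    im,*C=cam(n); print(proj([[.416,-.2713,.05]],*C)); cv2.imwrite("pics/s1.png",crop(im,*b,5))
```

```text
now [ 0.2123 -0.5875  0.2417] dist 0.424
[ 99.7 -76.   65.3] [-2.000e-02 -1.000e-02 -2.364e+01]
[121.8 -29.7  65.3] [-2.000e-02 -1.000e-02 -2.364e+01]
[123.5  21.7  65.3] [-2.000e-02 -1.000e-02 -2.364e+01]
[[351.32417743 267.29766833]]
```

View pics/s1.png

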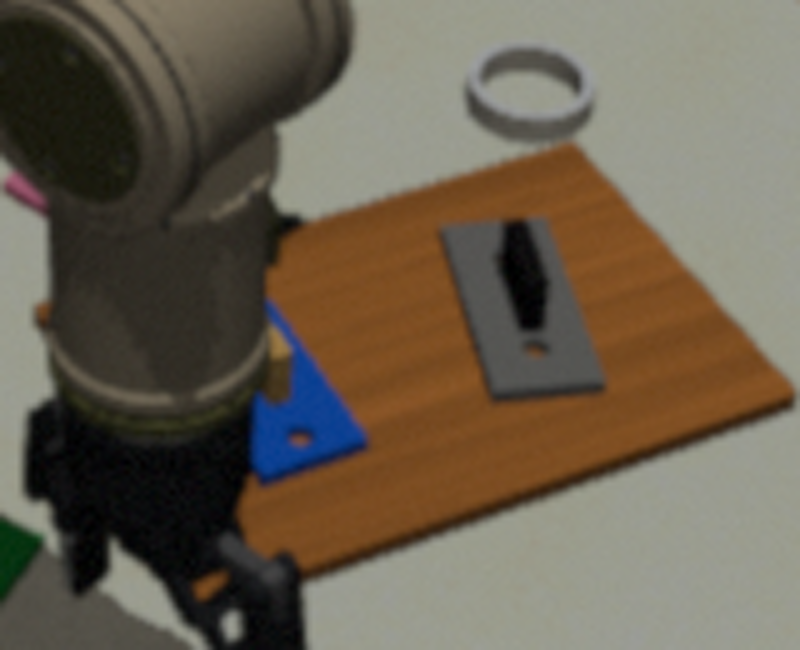

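The moves were refused because every row needs all its keys. The arm is still at the start and partly hides the blue front, so I'll repeat the moves with full rows.

>>> apply_moves([
  {"x": 30,"y": -23,"z": 10,"ax": 0,"ay": 0,"az": -7.1,"gripper": 0},
  {"x": 32.5,"y": -19,"z": 10,"ax": 0,"ay": 0,"az": -7.1,"gripper": 0},
  {"x": 34.5,"y": -15,"z": 10,"ax": 0,"ay": 0,"az": -7.1,"gripper": 0},
  {"x": 36,"y": -10.5,"z": 10,"ax": 0,"ay": 0,"az": -7.1,"gripper": 0},
  {"x": 37,"y": -6,"z": 10,"ax": 0,"ay": 0,"az": -7.1,"gripper": 0},
])

```text
clock: 0.62
position: [0.3143, -0.4277, 0.1918]
ee_rot: [0.884, 0.467, -0.0, 0.0]
ft_force: [0.4, -0.7, 0.4]
grip_width: 1.002
grasp_force: 0.0
```

>>> apply_moves([
  {"x": 37.5,"y": -1,"z": 10,"ax": 0,"ay": 0,"az": -7.1,"gripper": 0},
  {"x": 37.5,"y": 3.5,"z": 10,"ax": 0,"ay": 0,"az": -7.1,"gripper": 0},
  {"x": 37,"y": 8,"z": 10,"ax": 0,"ay": 0,"az": -7.1,"gripper": 0},
  {"x": 35.5,"y": 12.5,"z": 10,"ax": 0,"ay": 0,"az": -7.1,"gripper": 0},
  {"x": 33.5,"y": 17,"z": 10,"ax": 0,"ay": 0,"az": -7.1,"gripper": 0},
])

```text
clock: 1.03
position: [0.4165, -0.2696, 0.142]
ee_rot: [0.7, 0.715, -0.0, 0.0]
ft_force: [1.6, -0.3, 0.5]
grip_width: 0.997
grasp_force: 0.0
```

>>> apply_moves([
  {"x": 0,"y": 0,"z": 0,"ax": 0,"ay": 0,"az": 0,"gripper": 0},
  {"x": 0,"y": 0,"z": 0,"ax": 0,"ay": 0,"az": 0,"gripper": 0},
  {"x": 0,"y": 0,"z": 0,"ax": 0,"ay": 0,"az": 0,"gripper": 0},
])

```text
clock: 1.28
position: [0.4156, -0.2718, 0.1423]
ee_rot: [0.702, 0.712, -0.0, -0.0]
ft_force: [-0.2, -0.6, 0.0]
grip_width: 0.997
grasp_force: 0.0
```

Run:
```python
from h import *
plan([.416,-.2713,.046],90.8,4)
im,*C=cam("side"); print(proj([[.416,-.2713,.05]],*C)); cv2.imwrite("pics/s2.png",np.hstack([crop(im,290,190,100,110,4),crop(cam("top")[0],360,180,90,110,4)]))
```

```text
now [ 0.4156 -0.2718  0.1423] dist 0.0963
[ 0.1  0.1 24.1] [-0.  0. -0.]
[ 0.1  0.1 24.1] [-0.  0. -0.]
[ 0.1  0.1 24.1] [-0.  0. -0.]
[ 0.1  0.1 24.1] [-0.  0. -0.]
[[351.32417743 267.29766833]]
```

View pics/s2.png

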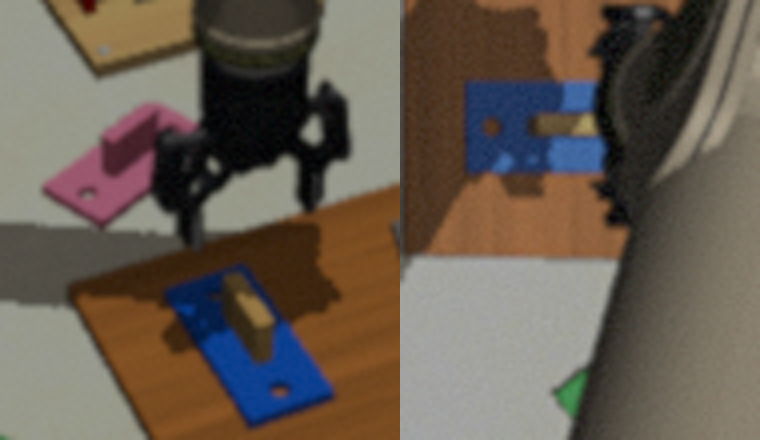

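The open fingers hang over the block, and the block's centre in the side view (crop 247,315) agrees with the predicted (245,309). I'll descend and grip.

>>> apply_moves([
  {"x": 0,"y": 0,"z": 30,"ax": 0,"ay": 0,"az": 0,"gripper": 0},
  {"x": 0,"y": 0,"z": 30,"ax": 0,"ay": 0,"az": 0,"gripper": 0},
  {"x": 0,"y": 0,"z": 20,"ax": 0,"ay": 0,"az": 0,"gripper": 0},
  {"x": 0,"y": 0,"z": 15.5,"ax": 0,"ay": 0,"az": 0,"gripper": 0},
  {"x": 0,"y": 0,"z": 0,"ax": 0,"ay": 0,"az": 0,"gripper": 0},
])

```text
clock: 1.8
position: [0.4136, -0.2715, 0.0441]
ee_rot: [0.703, 0.712, -0.001, -0.002]
ft_force: [-0.4, 0.8, -0.5]
grip_width: 0.999
grasp_force: 0.0
```

>>> apply_moves([
  {"x": 0,"y": 0,"z": 0,"ax": 0,"ay": 0,"az": 0,"gripper": 1},
  {"x": 0,"y": 0,"z": 0,"ax": 0,"ay": 0,"az": 0,"gripper": 1},
  {"x": 0,"y": 0,"z": 0,"ax": 0,"ay": 0,"az": 0,"gripper": 1},
  {"x": 0,"y": 0,"z": 0,"ax": 0,"ay": 0,"az": 0,"gripper": 1},
  {"x": 0,"y": 0,"z": 0,"ax": 0,"ay": 0,"az": 0,"gripper": 1},
], newtons=40)

```text
clock: 2.22
position: [0.4163, -0.2717, 0.0477]
ee_rot: [0.702, 0.712, 0.0, 0.001]
ft_force: [-0.4, -0.2, -0.2]
grip_width: 0.297
grasp_force: 0.0
```

>>> apply_moves([
  {"x": 0,"y": 0,"z": 0,"ax": 0,"ay": 0,"az": 0,"gripper": 1},
  {"x": 0,"y": 0,"z": 0,"ax": 0,"ay": 0,"az": 0,"gripper": 1},
  {"x": 0,"y": 0,"z": 0,"ax": 0,"ay": 0,"az": 0,"gripper": 1},
  {"x": 0,"y": 0,"z": 0,"ax": 0,"ay": 0,"az": 0,"gripper": 1},
  {"x": 0,"y": 0,"z": 0,"ax": 0,"ay": 0,"az": 0,"gripper": 1},
])

```text
clock: 2.63
position: [0.4163, -0.2716, 0.0475]
ee_rot: [0.702, 0.712, -0.0, 0.001]
ft_force: [-1.1, 0.5, 5.8]
grip_width: 0.186
grasp_force: 40.5
```

>>> apply_moves([
  {"x": 0,"y": 0,"z": -15,"ax": 0,"ay": 0,"az": 0,"gripper": 1},
  {"x": 0,"y": 0,"z": -30,"ax": 0,"ay": 0,"az": 0,"gripper": 1},
  {"x": 0,"y": 0,"z": -30,"ax": 0,"ay": 0,"az": 0,"gripper": 1},
  {"x": 0,"y": 0,"z": -15,"ax": 0,"ay": 0,"az": 0,"gripper": 1},
  {"x": 0,"y": 0,"z": 0,"ax": 0,"ay": 0,"az": 0,"gripper": 1},
])

```text
clock: 3.05
position: [0.4176, -0.2722, 0.1402]
ee_rot: [0.702, 0.712, 0.0, 0.003]
ft_force: [0.6, -0.9, -2.1]
grip_width: 0.184
grasp_force: 39.6
```

Run:
```python
from h import *
plan([.618,.2033,.137],91,15)
print(get_obs()["grip_width"])
```

```text
now [ 0.4176 -0.2722  0.1402] dist 0.516
[31.5 13.8  0.2] [ 0.02  0.01 -0.01]
[31.5 13.8  0.2] [ 0.02  0.01 -0.01]
[31.5 13.9  0.2] [ 0.02  0.01 -0.01]
[31.5 13.9  0.2] [ 0.02  0.01 -0.01]
[31.5 13.9  0.2] [ 0.02  0.01 -0.01]
[31.5 13.9  0.2] [ 0.02  0.01 -0.01]
[31.5 13.9  0.2] [ 0.02  0.01 -0.01]
[31.5 13.9  0.2] [ 0.02  0.01 -0.01]
[31.5 13.9  0.2] [ 0.02  0.01 -0.01]
[31.5 13.9  0.2] [ 0.02  0.01 -0.01]
[31.5 13.9  0.2] [ 0.02  0.01 -0.01]
[31.5 13.9  0.2] [ 0.02  0.01 -0.01]
[31.5 13.9  0.2] [ 0.02  0.01 -0.01]
[31.5 13.9  0.2] [ 0.02  0.01 -0.01]
[31.5 13.9  0.2] [ 0.02  0.01 -0.01]
0.1835532709237807
```

>>> apply_moves([
  {"x": 20,"y": 9,"z": 0,"ax": 0,"ay": 0,"az": 0,"gripper": 1},
  {"x": 30,"y": 13,"z": 0,"ax": 0,"ay": 0,"az": 0,"gripper": 1},
  {"x": 35,"y": 15,"z": 0,"ax": 0,"ay": 0,"az": 0,"gripper": 1},
  {"x": 35,"y": 15,"z": 0,"ax": 0,"ay": 0,"az": 0,"gripper": 1},
  {"x": 35,"y": 15,"z": 0,"ax": 0,"ay": 0,"az": 0,"gripper": 1},
])

```text
clock: 3.47
position: [0.4802, -0.1136, 0.1356]
ee_rot: [0.702, 0.712, -0.0, -0.001]
ft_force: [1.8, -0.3, -1.9]
grip_width: 0.181
grasp_force: 39.5
```

>>> apply_moves([
  {"x": 35,"y": 15,"z": 0,"ax": 0,"ay": 0,"az": 0,"gripper": 1},
  {"x": 35,"y": 15,"z": 0,"ax": 0,"ay": 0,"az": 0,"gripper": 1},
  {"x": 35,"y": 15,"z": 0,"ax": 0,"ay": 0,"az": 0,"gripper": 1},
  {"x": 35,"y": 15,"z": 0,"ax": 0,"ay": 0,"az": 0,"gripper": 1},
  {"x": 35,"y": 15,"z": 0,"ax": 0,"ay": 0,"az": 0,"gripper": 1},
])

```text
clock: 3.88
position: [0.5526, 0.0624, 0.1354]
ee_rot: [0.702, 0.712, -0.001, -0.001]
ft_force: [0.6, -0.5, -2.6]
grip_width: 0.187
grasp_force: 39.5
```

>>> apply_moves([
  {"x": 35,"y": 15,"z": 0,"ax": 0,"ay": 0,"az": 0,"gripper": 1},
  {"x": 35,"y": 15,"z": 0,"ax": 0,"ay": 0,"az": 0,"gripper": 1},
  {"x": 35,"y": 15,"z": 0,"ax": 0,"ay": 0,"az": 0,"gripper": 1},
  {"x": 25,"y": 12,"z": 0,"ax": 0,"ay": 0,"az": 0,"gripper": 1},
  {"x": 10,"y": 4,"z": 0,"ax": 0,"ay": 0,"az": 0,"gripper": 1},
])

```text
clock: 4.3
position: [0.6111, 0.2069, 0.1349]
ee_rot: [0.7, 0.714, 0.0, -0.002]
ft_force: [0.1, 0.8, -2.4]
grip_width: 0.182
grasp_force: 39.6
```

>>> apply_moves([
  {"x": 0,"y": 0,"z": 0,"ax": 0,"ay": 0,"az": 0,"gripper": 1},
  {"x": 0,"y": 0,"z": 0,"ax": 0,"ay": 0,"az": 0,"gripper": 1},
  {"x": 0,"y": 0,"z": 0,"ax": 0,"ay": 0,"az": 0,"gripper": 1},
])

```text
clock: 4.55
position: [0.6115, 0.1998, 0.1359]
ee_rot: [0.702, 0.712, -0.001, 0.0]
ft_force: [0.0, 0.2, -2.3]
grip_width: 0.181
grasp_force: 39.5
```

Run:
```python
from h import *
plan([.618,.2033,.1],91,2)
im,*C=cam("side"); im2,*C2=cam("top")
u,v=proj([[.618,.203,.05]],*C)[0].astype(int);print(u,v)
cv2.imwrite("pics/s3.png",np.hstack([crop(im,u-45,v-55,90,110,4),crop(im2,203,110,95,110,4)])); cv2.imwrite("pics/top3.png",im2); cv2.imwrite("pics/side3.png",im)
```

```text
now [0.6115 0.1998 0.1359] dist 0.0366
[ 1.7  3.3 17.9] [-0.03  0.04 -0.11]
[ 1.7  3.3 17.9] [-0.03  0.04 -0.11]
345 172
```

View pics/s3.png

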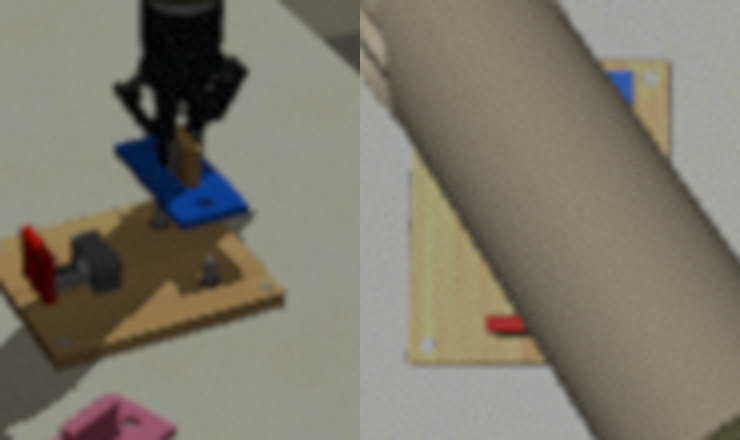

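The front is held above the jig in the side view, both pins are below it, and its near hole is visible. I need an enlarged crop to measure both against the pins.

Run:
```python
from h import *
im=cv2.imread("pics/side3.png")
cv2.imwrite("pics/s3b.png",crop(im,295,145,80,60,10))
```

```text
(no output)
```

View pics/s3b.png

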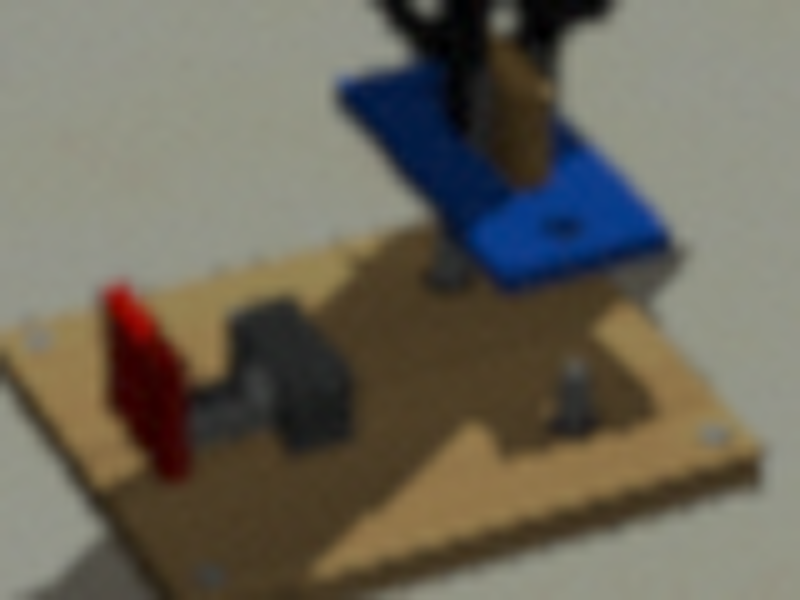

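Run:
```python
from h import *
im,*C=cam("side")
def tf(p,c,a): a=[np.cos(a),np.sin(a)]; return [c[0]+a[0]*p[0]-a[1]*p[1],c[1]+a[1]*p[0]+a[0]*p[1],p[2]]
sh=lambda P:((proj(P,*C)-[295,145]+.5)*10-.5).round(0).tolist()
J=lambda P:sh([tf(p,(.618,.203),.017) for p in P])
print("pins top/base near",J([(0,-.055,.048),(0,-.055,.02)]),"far",J([(0,.055,.02)]))
print("corner far-right(+x-y)",J([(.06,-.1,.02)]), "left(-x+y)",J([(-.18,.1,.02)]),"bolts",)
F=lambda P:sh([tf(p,(.6115,.1998),.014) for p in P])
print("hole",F([(0,-.055,.1164)]),"corners",F([(.035,-.075,.1164),(-.035,-.075,.1064),(-.035,.075,.1164)]))
print("plate TL/BL etc",J([(-.16,.03,.078),(-.16,-.03,.078),(-.16,-.03,.022)]))
# jacobian px(x10) per mm
print((np.array(J([(.001,-.055,.048),(0,-.054,.048)]))),)
b=np.array(proj([(.618,.148,.048)],*C));print((proj([(.628,.148,.048),(.618,.158,.048)],*C)-b).round(2))
```

```text
pins top/base near [[572.0, 353.0], [571.0, 413.0]] far [[447.0, 269.0]]
corner far-right(+x-y) [[765.0, 437.0]] left(-x+y) [[-14.0, 319.0]] bolts
hole [[564.0, 210.0]] corners [[673.0, 215.0], [502.0, 282.0], [333.0, 64.0]]
plate TL/BL etc [[94.0, 274.0], [155.0, 356.0], [160.0, 479.0]]
[[575. 353.]
 [571. 352.]]
[[ 2.37 -0.61]
 [-1.14 -1.37]]
```

The model matches the side view apart from a common bias of about 1.5 px. The combined estimate for the seat is about (0.6195, 0.2045), yaw 1°. I'll go above it, then lower while watching the force.

>>> apply_moves([
  {"x": 2.5,"y": 4,"z": 15,"ax": 0,"ay": 0,"az": -0.1,"gripper": 1},
  {"x": 2,"y": 4,"z": 20,"ax": 0,"ay": 0,"az": -0.1,"gripper": 1},
  {"x": 0,"y": 0,"z": 15,"ax": 0,"ay": 0,"az": 0,"gripper": 1},
  {"x": 0,"y": 0,"z": 0,"ax": 0,"ay": 0,"az": 0,"gripper": 1},
  {"x": 0,"y": 0,"z": 0,"ax": 0,"ay": 0,"az": 0,"gripper": 1},
])

```text
clock: 5.12
position: [0.6189, 0.2059, 0.0854]
ee_rot: [0.7, 0.714, -0.001, -0.001]
ft_force: [-0.3, 0.1, -1.8]
grip_width: 0.185
grasp_force: 39.5
```

Run:
```python
from h import *
plan([.6195,.2045,.082],91,1); print(get_obs()["ft_force"])
im,*C=cam("side"); cv2.imwrite("pics/s4.png",crop(im,305,145,75,60,10))
p=get_obs()["position"]
print(((proj([[p[0]+.001,p[1]-.055,p[2]-.0195],[.6205,.1495,.048],[.6205,.1495,.02]],*C)-[305,145]+.5)*10-.5).round())
```

```text
now [0.6189 0.2059 0.0854] dist 0.0037
[-1.4  0.6  3.4] [-0.14  0.04  0.07]
[-0.31958902  0.1261004  -1.76101765]
[[473. 306.]
 [474. 350.]
 [473. 410.]]
```

View pics/s4.png

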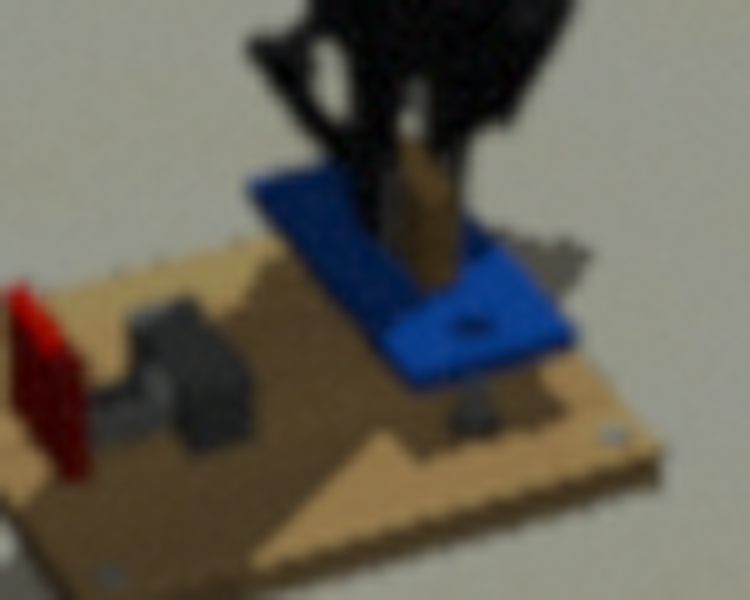

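The hole at (474,325) lines up with the pin's column at about 475. I'll lower it.

>>> apply_moves([
  {"x": -0.5,"y": 0.3,"z": 4,"ax": 0,"ay": 0,"az": 0,"gripper": 1},
  {"x": 0,"y": 0,"z": 4,"ax": 0,"ay": 0,"az": 0,"gripper": 1},
  {"x": 0,"y": 0,"z": 2,"ax": 0,"ay": 0,"az": 0,"gripper": 1},
  {"x": 0,"y": 0,"z": 2,"ax": 0,"ay": 0,"az": 0,"gripper": 1},
  {"x": 0,"y": 0,"z": 0,"ax": 0,"ay": 0,"az": 0,"gripper": 1},
])

```text
clock: 5.58
position: [0.6198, 0.2058, 0.0745]
ee_rot: [0.7, 0.714, -0.0, -0.0]
ft_force: [1.0, -0.2, -3.0]
grip_width: 0.181
grasp_force: 39.6
```

>>> apply_moves([
  {"x": 0,"y": 0,"z": 2,"ax": 0,"ay": 0,"az": 0,"gripper": 1},
  {"x": 0,"y": 0,"z": 2,"ax": 0,"ay": 0,"az": 0,"gripper": 1},
  {"x": 0,"y": 0,"z": 2,"ax": 0,"ay": 0,"az": 0,"gripper": 1},
  {"x": 0,"y": 0,"z": 0,"ax": 0,"ay": 0,"az": 0,"gripper": 1},
])

```text
clock: 5.92
position: [0.6198, 0.2058, 0.0683]
ee_rot: [0.7, 0.714, -0.0, -0.0]
ft_force: [-0.2, -0.0, -2.7]
grip_width: 0.186
grasp_force: 39.6
```

>>> apply_moves([
  {"x": 0,"y": 0,"z": 4,"ax": 0,"ay": 0,"az": 0,"gripper": 1},
  {"x": 0,"y": 0,"z": 4,"ax": 0,"ay": 0,"az": 0,"gripper": 1},
  {"x": 0,"y": 0,"z": 4,"ax": 0,"ay": 0,"az": 0,"gripper": 1},
  {"x": 0,"y": 0,"z": 3,"ax": 0,"ay": 0,"az": 0,"gripper": 1},
  {"x": 0,"y": 0,"z": 0,"ax": 0,"ay": 0,"az": 0,"gripper": 1},
])

```text
clock: 6.33
position: [0.6195, 0.2057, 0.0527]
ee_rot: [0.7, 0.714, -0.001, -0.0]
ft_force: [0.3, 0.1, -2.2]
grip_width: 0.184
grasp_force: 39.6
```

>>> apply_moves([
  {"x": 0,"y": 0,"z": 1,"ax": 0,"ay": 0,"az": 0,"gripper": 1},
  {"x": 0,"y": 0,"z": 1,"ax": 0,"ay": 0,"az": 0,"gripper": 1},
  {"x": 0,"y": 0,"z": 0.5,"ax": 0,"ay": 0,"az": 0,"gripper": 1},
  {"x": 0,"y": 0,"z": 0,"ax": 0,"ay": 0,"az": 0,"gripper": 1},
])

```text
clock: 6.67
position: [0.62, 0.2059, 0.0513]
ee_rot: [0.7, 0.714, -0.0, 0.0]
ft_force: [-0.8, -0.7, -3.0]
grip_width: 0.185
grasp_force: 39.6
```

>>> apply_moves([
  {"x": 0,"y": 0,"z": 1,"ax": 0,"ay": 0,"az": 0,"gripper": 1},
  {"x": 0,"y": 0,"z": 1,"ax": 0,"ay": 0,"az": 0,"gripper": 1},
  {"x": 0,"y": 0,"z": 0,"ax": 0,"ay": 0,"az": 0,"gripper": 1},
  {"x": 0,"y": 0,"z": 0,"ax": 0,"ay": 0,"az": 0,"gripper": 1},
])

```text
clock: 7.0
position: [0.6202, 0.2059, 0.0496]
ee_rot: [0.7, 0.714, 0.0, 0.0]
ft_force: [-0.9, -0.5, 1.7]
grip_width: 0.181
grasp_force: 40.1
```

>>> apply_moves([
  {"x": 0,"y": 0,"z": 0,"ax": 0,"ay": 0,"az": 0,"gripper": 0.6},
  {"x": 0,"y": 0,"z": 0,"ax": 0,"ay": 0,"az": 0,"gripper": 0.6},
  {"x": 0,"y": 0,"z": 0,"ax": 0,"ay": 0,"az": 0,"gripper": 0.6},
  {"x": 0,"y": 0,"z": 0,"ax": 0,"ay": 0,"az": 0,"gripper": 0.6},
  {"x": 0,"y": 0,"z": 0,"ax": 0,"ay": 0,"az": 0,"gripper": 0.6},
])

```text
clock: 7.42
position: [0.62, 0.2059, 0.0493]
ee_rot: [0.7, 0.714, 0.0, 0.0]
ft_force: [0.2, -0.1, 0.1]
grip_width: 0.402
grasp_force: 0.0
```

>>> apply_moves([
  {"x": 0,"y": 0,"z": -5,"ax": 0,"ay": 0,"az": 0,"gripper": 0.6},
  {"x": 0,"y": 0,"z": -20,"ax": 0,"ay": 0,"az": 0,"gripper": 0.6},
  {"x": 0,"y": 0,"z": -30,"ax": 0,"ay": 0,"az": 0,"gripper": 0.6},
  {"x": 0,"y": 0,"z": -25,"ax": 0,"ay": 0,"az": 0,"gripper": 0.6},
  {"x": 0,"y": 0,"z": 0,"ax": 0,"ay": 0,"az": 0,"gripper": 0.6},
])

```text
clock: 7.83
position: [0.6223, 0.2073, 0.1355]
ee_rot: [0.7, 0.714, 0.004, 0.002]
ft_force: [-0.0, 0.0, 0.1]
grip_width: 0.393
grasp_force: 0.0
```

Run:
```python
from h import *
im,*C=cam("side"); cv2.imwrite("pics/s5.png",crop(im,290,145,80,60,10))
plan([.42,.2025,.130],91,5)
```

```text
now [0.6215 0.2068 0.1329] dist 0.2016
[ -0.1 -40.3   0.4] [ 0.06 -0.02  0.01]
[ -0.1 -40.3   0.4] [ 0.06 -0.02  0.01]
[ -0.1 -40.3   0.5] [ 0.06 -0.02  0.01]
[ -0.1 -40.3   0.5] [ 0.06 -0.02  0.01]
[ -0.1 -40.3   0.5] [ 0.06 -0.02  0.01]
```

View pics/s5.png

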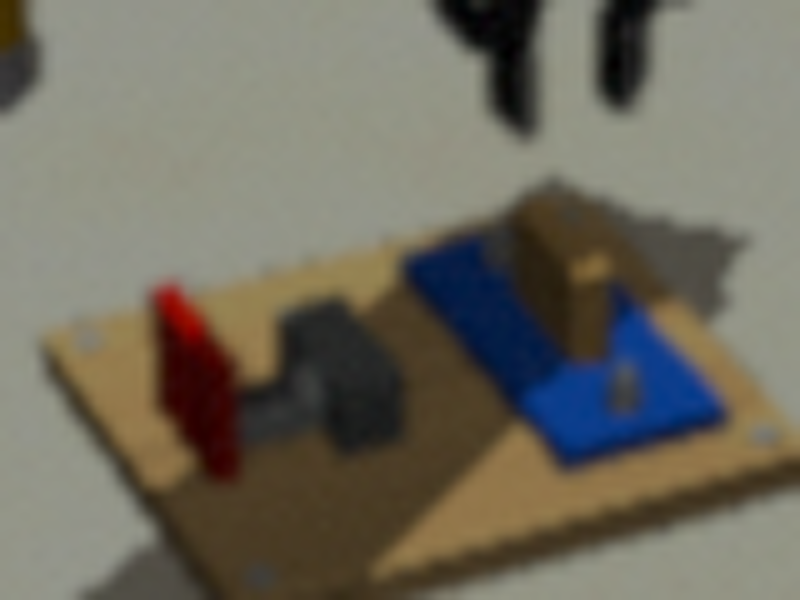

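The front lies flat with its near pin through the hole at (625,390). Next I'll shut the gripper and go behind the red slide.

>>> apply_moves([
  {"x": 0,"y": -25,"z": 0,"ax": 0,"ay": 0,"az": 0,"gripper": 1},
  {"x": 0,"y": -40,"z": 0,"ax": 0,"ay": 0,"az": 0,"gripper": 1},
  {"x": 0,"y": -40,"z": 0,"ax": 0,"ay": 0,"az": 0,"gripper": 1},
  {"x": 0,"y": -40,"z": 0,"ax": 0,"ay": 0,"az": 0,"gripper": 1},
  {"x": 0,"y": -40,"z": 0,"ax": 0,"ay": 0,"az": 0,"gripper": 1},
])

```text
clock: 8.3
position: [0.4328, 0.2019, 0.1283]
ee_rot: [0.701, 0.714, -0.001, -0.0]
ft_force: [-0.9, 0.2, 0.9]
grip_width: 0.004
grasp_force: 0.0
```

>>> apply_moves([
  {"x": 0,"y": -25,"z": 0,"ax": 0,"ay": 0,"az": 0,"gripper": 1},
  {"x": 0,"y": -8,"z": 0,"ax": 0,"ay": 0,"az": 0,"gripper": 1},
  {"x": 0,"y": 0,"z": 0,"ax": 0,"ay": 0,"az": 0,"gripper": 1},
  {"x": 0,"y": 0,"z": 0,"ax": 0,"ay": 0,"az": 0,"gripper": 1},
])

```text
clock: 8.63
position: [0.4028, 0.2015, 0.1295]
ee_rot: [0.701, 0.714, 0.0, 0.001]
ft_force: [-0.5, -0.5, -0.8]
grip_width: -0.002
grasp_force: 0.0
```

Run:
```python
from h import *
plan([.405,.2025,.055],91,3);print(get_obs()["grip_width"])
```

```text
now [0.4028 0.2015 0.1295] dist 0.0745
[ 0.3  0.7 24.8] [0.02 0.01 0.02]
[ 0.3  0.7 24.8] [0.02 0.01 0.02]
[ 0.3  0.7 24.8] [0.02 0.01 0.02]
-0.002074838614026388
```

>>> apply_moves([
  {"x": 0.5,"y": 0,"z": 20,"ax": 0,"ay": 0,"az": 0,"gripper": 1},
  {"x": 0.5,"y": 0,"z": 30,"ax": 0,"ay": 0,"az": 0,"gripper": 1},
  {"x": 0,"y": 0,"z": 24,"ax": 0,"ay": 0,"az": 0,"gripper": 1},
  {"x": 0,"y": 0,"z": 0,"ax": 0,"ay": 0,"az": 0,"gripper": 1},
])

```text
clock: 8.97
position: [0.4007, 0.2017, 0.0513]
ee_rot: [0.701, 0.713, -0.003, -0.002]
ft_force: [-1.8, -0.9, -1.4]
grip_width: 0.001
grasp_force: 0.0
```

>>> apply_moves([
  {"x": 0,"y": 10,"z": 0,"ax": 0,"ay": 0,"az": 0,"gripper": 1},
  {"x": 0,"y": 10,"z": 0,"ax": 0,"ay": 0,"az": 0,"gripper": 1},
  {"x": 0,"y": 10,"z": 0,"ax": 0,"ay": 0,"az": 0,"gripper": 1},
  {"x": 0,"y": 5,"z": 0,"ax": 0,"ay": 0,"az": 0,"gripper": 1},
  {"x": 0,"y": 0,"z": 0,"ax": 0,"ay": 0,"az": 0,"gripper": 1},
])

```text
clock: 9.38
position: [0.4393, 0.2036, 0.0562]
ee_rot: [0.701, 0.713, 0.001, 0.0]
ft_force: [0.3, -0.4, 0.7]
grip_width: -0.003
grasp_force: 0.0
```

>>> apply_moves([
  {"x": 0,"y": 5,"z": 0,"ax": 0,"ay": 0,"az": 0,"gripper": 1},
  {"x": 0,"y": 5,"z": 0,"ax": 0,"ay": 0,"az": 0,"gripper": 1},
  {"x": 0,"y": 5,"z": 0,"ax": 0,"ay": 0,"az": 0,"gripper": 1},
  {"x": 0,"y": 5,"z": 0,"ax": 0,"ay": 0,"az": 0,"gripper": 1},
  {"x": 0,"y": 0,"z": 0,"ax": 0,"ay": 0,"az": 0,"gripper": 1},
])

```text
clock: 9.8
position: [0.4571, 0.204, 0.0553]
ee_rot: [0.7, 0.714, -0.0, -0.0]
ft_force: [-6.6, -1.8, 5.0]
grip_width: 0.001
grasp_force: 3.1
```

>>> apply_moves([
  {"x": 0,"y": 5,"z": 0,"ax": 0,"ay": 0,"az": 0,"gripper": 1},
  {"x": 0,"y": 5,"z": 0,"ax": 0,"ay": 0,"az": 0,"gripper": 1},
  {"x": 0,"y": 5,"z": 0,"ax": 0,"ay": 0,"az": 0,"gripper": 1},
  {"x": 0,"y": 5,"z": 0,"ax": 0,"ay": 0,"az": 0,"gripper": 1},
  {"x": 0,"y": 0,"z": 0,"ax": 0,"ay": 0,"az": 0,"gripper": 1},
])

```text
clock: 10.22
position: [0.4761, 0.2044, 0.055]
ee_rot: [0.7, 0.714, -0.001, -0.001]
ft_force: [-11.2, -0.7, 7.4]
grip_width: -0.004
grasp_force: 5.1
```

>>> apply_moves([
  {"x": 0,"y": 2,"z": 0,"ax": 0,"ay": 0,"az": 0,"gripper": 1},
  {"x": 0,"y": 2,"z": 0,"ax": 0,"ay": 0,"az": 0,"gripper": 1},
  {"x": 0,"y": 0,"z": 0,"ax": 0,"ay": 0,"az": 0,"gripper": 1},
  {"x": 0,"y": 0,"z": 0,"ax": 0,"ay": 0,"az": 0,"gripper": 1},
])

```text
clock: 10.55
position: [0.4792, 0.2045, 0.055]
ee_rot: [0.7, 0.714, -0.002, -0.001]
ft_force: [-9.5, 0.1, 7.4]
grip_width: 0.001
grasp_force: 5.4
```

>>> apply_moves([
  {"x": 0,"y": 2,"z": 0,"ax": 0,"ay": 0,"az": 0,"gripper": 1},
  {"x": 0,"y": 2,"z": 0,"ax": 0,"ay": 0,"az": 0,"gripper": 1},
  {"x": 0,"y": 0,"z": 0,"ax": 0,"ay": 0,"az": 0,"gripper": 1},
  {"x": 0,"y": 0,"z": 0,"ax": 0,"ay": 0,"az": 0,"gripper": 1},
])

```text
clock: 10.88
position: [0.4831, 0.2046, 0.055]
ee_rot: [0.7, 0.714, -0.002, -0.001]
ft_force: [-12.3, -0.9, 6.8]
grip_width: 0.001
grasp_force: 5.8
```

>>> apply_moves([
  {"x": 0,"y": 2,"z": 0,"ax": 0,"ay": 0,"az": 0,"gripper": 1},
  {"x": 0,"y": 0,"z": 0,"ax": 0,"ay": 0,"az": 0,"gripper": 1},
  {"x": 0,"y": 0,"z": 0,"ax": 0,"ay": 0,"az": 0,"gripper": 1},
])

```text
clock: 11.13
position: [0.485, 0.2046, 0.055]
ee_rot: [0.7, 0.714, -0.002, -0.001]
ft_force: [-11.1, -0.5, 8.8]
grip_width: 0.002
grasp_force: 6.0
```

>>> apply_moves([
  {"x": 0,"y": 2,"z": 0,"ax": 0,"ay": 0,"az": 0,"gripper": 1},
  {"x": 0,"y": 0,"z": 0,"ax": 0,"ay": 0,"az": 0,"gripper": 1},
  {"x": 0,"y": 0,"z": 0,"ax": 0,"ay": 0,"az": 0,"gripper": 1},
])

```text
clock: 11.38
position: [0.4863, 0.2047, 0.0549]
ee_rot: [0.7, 0.714, -0.002, -0.001]
ft_force: [-14.2, -1.4, 10.8]
grip_width: -0.003
grasp_force: 7.6
```

>>> apply_moves([
  {"x": 0,"y": 1.5,"z": 0,"ax": 0,"ay": 0,"az": 0,"gripper": 1},
  {"x": 0,"y": 0,"z": 0,"ax": 0,"ay": 0,"az": 0,"gripper": 1},
  {"x": 0,"y": 0,"z": 0,"ax": 0,"ay": 0,"az": 0,"gripper": 1},
])

```text
clock: 11.63
position: [0.4864, 0.2047, 0.0547]
ee_rot: [0.7, 0.714, -0.004, -0.002]
ft_force: [-23.5, -2.7, 16.3]
grip_width: 0.002
grasp_force: 11.4
```

The force jumped from 14 to 23 N with no motion, so the slide is at its hard stop. I'll hold, then retract and lift clear.

>>> apply_moves([
  {"x": 0,"y": 0,"z": 0,"ax": 0,"ay": 0,"az": 0,"gripper": 1},
  {"x": 0,"y": 0,"z": 0,"ax": 0,"ay": 0,"az": 0,"gripper": 1},
  {"x": 0,"y": 0,"z": 0,"ax": 0,"ay": 0,"az": 0,"gripper": 1},
  {"x": 0,"y": 0,"z": 0,"ax": 0,"ay": 0,"az": 0,"gripper": 1},
])

```text
clock: 11.97
position: [0.4864, 0.2047, 0.0548]
ee_rot: [0.7, 0.714, -0.004, -0.002]
ft_force: [-22.5, -3.0, 15.3]
grip_width: -0.002
grasp_force: 11.4
```

Run:
```python
from h import *
im,*C=cam("side"); cv2.imwrite("pics/s6.png",im[145:205,285:375])
```

>>> apply_moves([
  {"x": 0,"y": -5,"z": 0,"ax": 0,"ay": 0,"az": 0,"gripper": 1},
  {"x": 0,"y": -10,"z": 0,"ax": 0,"ay": 0,"az": 0,"gripper": 1},
  {"x": 0,"y": -15,"z": 0,"ax": 0,"ay": 0,"az": 0,"gripper": 1},
  {"x": 0,"y": -20,"z": 0,"ax": 0,"ay": 0,"az": 0,"gripper": 1},
  {"x": 0,"y": -20,"z": 0,"ax": 0,"ay": 0,"az": 0,"gripper": 1},
])

```text
clock: 12.43
position: [0.4198, 0.2031, 0.0551]
ee_rot: [0.7, 0.714, 0.0, -0.0]
ft_force: [-0.9, 1.4, 0.9]
grip_width: 0.001
grasp_force: 0.0
```

>>> apply_moves([
  {"x": 0,"y": -10,"z": 0,"ax": 0,"ay": 0,"az": 0,"gripper": 1},
  {"x": 0,"y": 0,"z": -30,"ax": 0,"ay": 0,"az": 0,"gripper": 1},
  {"x": 0,"y": 0,"z": -30,"ax": 0,"ay": 0,"az": 0,"gripper": 1},
  {"x": 0,"y": 0,"z": -20,"ax": 0,"ay": 0,"az": 0,"gripper": 1},
  {"x": 0,"y": 0,"z": 0,"ax": 0,"ay": 0,"az": 0,"gripper": 1},
])

```text
clock: 12.85
position: [0.4131, 0.2041, 0.1395]
ee_rot: [0.7, 0.714, 0.003, 0.002]
ft_force: [1.3, 0.5, 0.1]
grip_width: -0.003
grasp_force: 0.0
```

Run:
```python
from h import *
im,*C=cam("side"); a=cv2.imread("pics/s6.png")
print(get_obs()["position"])
cv2.imwrite("pics/s7.png",np.vstack([crop(a,0,0,90,60,5),crop(im,285,145,90,60,5)]))
```

```text
[0.41239286 0.20340227 0.1374559 ]
```

View pics/s7.png

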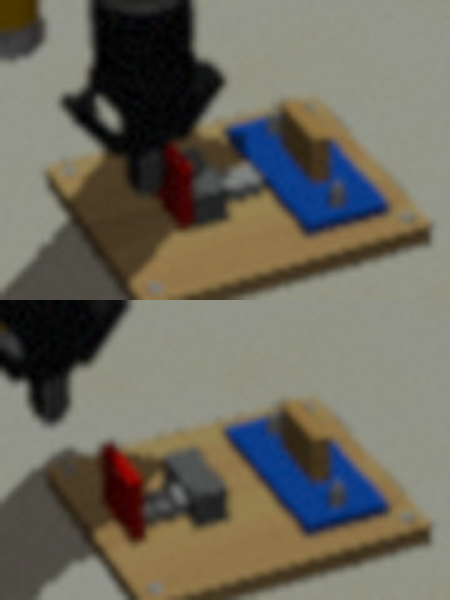

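The upper half shows the red plate at (178,185) against the guide block. The lower half shows it sprung back out at (122,490), with the front unmoved and the gripper clear.

```bash
python3 -c "
from workcell import *
print(hand_in())"
```

```text
the job is handed in; nothing more can be done
None
```

The blue front lies flat in the jig over its pins; the slide was pushed to its hard stop, held and sprang back out, the gripper is clear, and the job is handed in (it returned no verdict).

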